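# Pack up the photomask holder and hold its sprung plunger open

## Task

Get the plate holder ready for the next glass photomask: build up its packing with the four white spacer slats, two laid across the two ribs, one flush with each end of the ribs, then two more crosswise on top of those, one over each rib. Then pull the sprung plunger out by its knob until the dark ring on its rod just stands clear of the barrel, and keep hold of it there, so that a colleague can lay the plate in: the program finishes while the gripper holds the plunger open. Leave the other things on the bench where they are.

Things in the scene. Friction and masses are not known exactly. Their poses are not given: they have to be found in the camera images.
- holder: dark metal plate holder screwed to the bench; base plate 10 mm thick, x -95 to +162, y -70 to +70 mm. Origin on the bench under the middle of its bay; +x is the way the plunger is pulled out. Two plate stops 18 mm wide, 52 mm high, at x = -82, y = +50 and -50 mm. At the +x end a bracket 40 mm wide, 55 mm high carries the steel barrel (x 115 to 160 mm, 26 mm diameter).
- ribs (a point): middle between the tops of the holder's two steel ribs, 18 mm above the bench, axes as the holder's. Each rib is 66 mm long along x (-33 to +33), 16 mm wide, 8 mm high, centred at y = +25 or -25 mm. Slats flush with the rib ends have their centres at x = +25 and -25 mm, 24 mm above the bench; slats of the next layer, over the ribs, 36 mm above the bench.
- plunger (a joint): how far the sprung plunger is pulled out of the barrel, m along the holder's +x: 0 at rest, 0.045 at the end stop. The spring pulls back with about 5 N at rest and 2 N more per 10 mm; let go, it slides home. The dark ring on the rod, 5 mm wide, begins to show at the barrel's mouth at 0.025 and has just come fully out at 0.030.
- knob (a point): middle of the plunger's black pull knob, a cylinder 26 mm in diameter, 24 mm long, axis along the holder's x, 45 mm above the bench; moves with the plunger. At rest it is 198 mm along +x from the holder's origin, with 26 mm of bare 10 mm rod between it and the barrel's mouth.
- pad (a point): middle of the face of the plunger's white pad, 16 mm in diameter and 8 mm thick, that looks over the bay from the rod's inner end; its underside is 37 mm above the bench, at rest its face lies 60 mm along +x from the holder's origin. It moves away from the bay with the pull.
- barrel_mouth (a point): centre of the barrel's mouth (its end face towards the knob), on the plunger's axis, 45 mm above the bench
- slat_a: white plastic spacer slat, 90 x 16 x 12 mm (length along its x, width y, thickness z), 38 g nominal, lying flat loose on the bench; origin at its centre (6 mm above what it lies on). The four slats are identical and interchangeable.
- slat_b: white plastic spacer slat, 90 x 16 x 12 mm (length along its x, width y, thickness z), 38 g nominal, lying flat loose on the bench; origin at its centre (6 mm above what it lies on). The four slats are identical and interchangeable.
- slat_c: white plastic spacer slat, 90 x 16 x 12 mm (length along its x, width y, thickness z), 38 g nominal, lying flat loose on the bench; origin at its centre (6 mm above what it lies on). The four slats are identical and interchangeable.
- slat_d: white plastic spacer slat, 90 x 16 x 12 mm (length along its x, width y, thickness z), 38 g nominal, lying flat loose on the bench; origin at its centre (6 mm above what it lies on). The four slats are identical and interchangeable.
- tweezers: steel tweezers, 120 mm long, 9 mm high, lying among the slats; leave alone
- scriber: aluminium scribing pen, square, 10 mm thick, 100 mm long, lying among the slats; leave alone
- dish: closed clear petri dish, 92 mm diameter, 15 mm high; leave alone
- beaker: empty glass beaker, 68 mm diameter, 90 mm high; leave alone
- carrier: closed plate carrier, black with clear lid, 190 x 190 x 34 mm; leave alone
- loupe: black stand loupe, 34 mm diameter, 38 mm high; leave alone
- bottle: amber glass bottle, 60 mm diameter, 150 mm high; leave alone

How it is judged:
On the way, in this order (a step that is already met when the one before it is completed fails the run):
1. the four slats are stacked crosswise on the ribs, two and two, let go and at rest, with the plunger still home (((z of slat_a in the frame of holder between 0.02 and 0.028 m and angle between the x axis of slat_a and the y axis of holder, either way round below 0.2 rad and y of slat_a in the frame of holder between -0.015 and 0.015 m and (x of slat_a in the frame of holder between 0.017 and 0.033 m or x of slat_a in the frame of holder between -0.033 and -0.017 m)) or (z of slat_a in the frame of holder between 0.032 and 0.04 m and angle between the x axis of slat_a and the x axis of holder, either way round below 0.2 rad and x of slat_a in the frame of holder between -0.015 and 0.015 m and (y of slat_a in the frame of holder between 0.017 and 0.033 m or y of slat_a in the frame of holder between -0.033 and -0.017 m))) and ((z of slat_b in the frame of holder between 0.02 and 0.028 m and angle between the x axis of slat_b and the y axis of holder, either way round below 0.2 rad and y of slat_b in the frame of holder between -0.015 and 0.015 m and (x of slat_b in the frame of holder between 0.017 and 0.033 m or x of slat_b in the frame of holder between -0.033 and -0.017 m)) or (z of slat_b in the frame of holder between 0.032 and 0.04 m and angle between the x axis of slat_b and the x axis of holder, either way round below 0.2 rad and x of slat_b in the frame of holder between -0.015 and 0.015 m and (y of slat_b in the frame of holder between 0.017 and 0.033 m or y of slat_b in the frame of holder between -0.033 and -0.017 m))) and ((z of slat_c in the frame of holder between 0.02 and 0.028 m and angle between the x axis of slat_c and the y axis of holder, either way round below 0.2 rad and y of slat_c in the frame of holder between -0.015 and 0.015 m and (x of slat_c in the frame of holder between 0.017 and 0.033 m or x of slat_c in the frame of holder between -0.033 and -0.017 m)) or (z of slat_c in the frame of holder between 0.032 and 0.04 m and angle between the x axis of slat_c and the x axis of holder, either way round below 0.2 rad and x of slat_c in the frame of holder between -0.015 and 0.015 m and (y of slat_c in the frame of holder between 0.017 and 0.033 m or y of slat_c in the frame of holder between -0.033 and -0.017 m))) and ((z of slat_d in the frame of holder between 0.02 and 0.028 m and angle between the x axis of slat_d and the y axis of holder, either way round below 0.2 rad and y of slat_d in the frame of holder between -0.015 and 0.015 m and (x of slat_d in the frame of holder between 0.017 and 0.033 m or x of slat_d in the frame of holder between -0.033 and -0.017 m)) or (z of slat_d in the frame of holder between 0.032 and 0.04 m and angle between the x axis of slat_d and the x axis of holder, either way round below 0.2 rad and x of slat_d in the frame of holder between -0.015 and 0.015 m and (y of slat_d in the frame of holder between 0.017 and 0.033 m or y of slat_d in the frame of holder between -0.033 and -0.017 m))) and contact force between each of slat_a, slat_b, slat_c, slat_d and the fingers below 0.1 N and linear speed of each of slat_a, slat_b, slat_c, slat_d below 0.02 m/s and value of joint plunger below 0.005 m), for 0.2 s.
2. the plunger is pulled out to its ring by the gripper (value of joint plunger between 0.025 and 0.035 m and contact force between plunger and the fingers above 3 N), for 0.2 s.
At the end, for the whole second after the job is handed in: Gripper holds the plunger (over 3 N), steady, 25 to 35 mm out. Slats at rest on the holder: two flat across the ribs, centres 17 to 33 mm either side of the middle; two on top along the ribs, 17 to 33 mm either side of the centre line; each centred lengthwise within 15 mm, straight within 0.2 rad (all of step 2 and velocity of joint plunger between -0.01 and 0.01 m/s and ((z of slat_a in the frame of holder between 0.02 and 0.028 m and angle between the x axis of slat_a and the y axis of holder, either way round below 0.2 rad and y of slat_a in the frame of holder between -0.015 and 0.015 m and (x of slat_a in the frame of holder between 0.017 and 0.033 m or x of slat_a in the frame of holder between -0.033 and -0.017 m)) or (z of slat_a in the frame of holder between 0.032 and 0.04 m and angle between the x axis of slat_a and the x axis of holder, either way round below 0.2 rad and x of slat_a in the frame of holder between -0.015 and 0.015 m and (y of slat_a in the frame of holder between 0.017 and 0.033 m or y of slat_a in the frame of holder between -0.033 and -0.017 m))) and ((z of slat_b in the frame of holder between 0.02 and 0.028 m and angle between the x axis of slat_b and the y axis of holder, either way round below 0.2 rad and y of slat_b in the frame of holder between -0.015 and 0.015 m and (x of slat_b in the frame of holder between 0.017 and 0.033 m or x of slat_b in the frame of holder between -0.033 and -0.017 m)) or (z of slat_b in the frame of holder between 0.032 and 0.04 m and angle between the x axis of slat_b and the x axis of holder, either way round below 0.2 rad and x of slat_b in the frame of holder between -0.015 and 0.015 m and (y of slat_b in the frame of holder between 0.017 and 0.033 m or y of slat_b in the frame of holder between -0.033 and -0.017 m))) and ((z of slat_c in the frame of holder between 0.02 and 0.028 m and angle between the x axis of slat_c and the y axis of holder, either way round below 0.2 rad and y of slat_c in the frame of holder between -0.015 and 0.015 m and (x of slat_c in the frame of holder between 0.017 and 0.033 m or x of slat_c in the frame of holder between -0.033 and -0.017 m)) or (z of slat_c in the frame of holder between 0.032 and 0.04 m and angle between the x axis of slat_c and the x axis of holder, either way round below 0.2 rad and x of slat_c in the frame of holder between -0.015 and 0.015 m and (y of slat_c in the frame of holder between 0.017 and 0.033 m or y of slat_c in the frame of holder between -0.033 and -0.017 m))) and ((z of slat_d in the frame of holder between 0.02 and 0.028 m and angle between the x axis of slat_d and the y axis of holder, either way round below 0.2 rad and y of slat_d in the frame of holder between -0.015 and 0.015 m and (x of slat_d in the frame of holder between 0.017 and 0.033 m or x of slat_d in the frame of holder between -0.033 and -0.017 m)) or (z of slat_d in the frame of holder between 0.032 and 0.04 m and angle between the x axis of slat_d and the x axis of holder, either way round below 0.2 rad and x of slat_d in the frame of holder between -0.015 and 0.015 m and (y of slat_d in the frame of holder between 0.017 and 0.033 m or y of slat_d in the frame of holder between -0.033 and -0.017 m))) and contact force between each of slat_a, slat_b, slat_c, slat_d and the fingers below 0.1 N and linear speed of each of slat_a, slat_b, slat_c, slat_d below 0.02 m/s); the arm keeps its last pose, push and grip.
It fails at once if one of the other things on the bench (tweezers, scriber, dish, beaker, carrier, loupe, bottle) was shifted by more than 30 mm (distance of any of tweezers, scriber, dish, beaker, carrier, loupe, bottle from where it was at the start of the episode above 0.03 m).
It also fails if it takes over 72 s, if anything falls off the work surface, if the arm or the gripper's body presses on something with over 40 N, if the wrist force passes 120 N, or if a joint passes its speed limit or range.

## Robot

A 6-joint arm with a two-finger parallel gripper is mounted at the origin on the work surface. World frame = base frame: x ahead of the robot, y to its left, z up, the work surface at z = 0. Lengths are in m, angles in rad, forces in N, time in s.
With the tool pointing down it reaches from about 0.425 to 0.95 m from the base axis. Payload 3.5 kg.
Tool frame: the origin (TCP) lies at the very end of the fingers, on their centre line; the grasp point (between the pads) lies 19 mm behind it; y points along the fingers, x is the direction in which the jaws open and shut, and the axes are right-handed (so a half turn about y gives the same grasp; the last joint's range is limited). The gripper opens to 85 mm and grips with 20 to 120 N. Pads are 22 mm wide; open, the fingers measure 114 mm over their backs; the gripper's body (76 mm by 85 mm) begins 54 mm behind the grasp point. The pads swing forward as they close: fully open they stand 13 mm farther back than shut.
Start: joints at [-1.305, 0.286, 1.577, -0, 1.279, -0.15], TCP at [0.273, -0.617, 0.231] pointing down, gripper open.
Joint ranges: [-2.77, 2.77], [-0.9, 2.22], [0.21, 2.48], [-1.53, 4.67], [0.24, 2.81], [-2.84, 2.84]. Speed limits (rad/s): [2.79, 2.79, 3.14, 3.14, 3.14, 3.14].

## Interface

Orientations are given as a unit quaternion [w, x, y, z].
In Python, from workcell import bot, eyes, hand_in gives the robot as it stands.
- The arm moves only by the tool servo_tool, never from a script. Its arguments are lists of equal length, an entry for each row: "dr": the turn, a rotation vector about the world's x, y, z in degrees, a list of three; "slide": the shift along the world's x, y, z in mm, a list of three; "fingers": the opening in per cent of the stroke, from 0 (shut) to 100 (fully open). A call has exactly 5 rows; each row is the pose to reach, as a shift and turn from the pose commanded when the call began; what a row does not reach only later rows make up. A row lasts 1/10 s, in which the tool goes at most 50 mm and 8.59 degrees, less where a joint would pass 70% of its speed; a pose out of reach is approached as far as the arm can. A call with a gripper value outside its range is refused whole. The fingers move at their own pace and stop on an object; the grip force is fixed at half the most. Time passes only in rows, so rows that repeat a pose let the fingers close, or fill a call up. It gives the time, the measured TCP pose, the force and the opening at its end, in the units of the state.
- bot.state(): the state, without advancing time (a new reading comes with each control period).
- eyes.capture(name): name is "scene" or "top" or "wrist"; returns a dict with "frame" (480x640x3 uint8, red, green, blue), "mtx" (3x3 intrinsics, pixels), "extrinsics" (4x4, takes a point from camera to world coordinates); the wrist camera has in their place "tool_from_camera" (4x4, takes a point from camera to tool coordinates, whose origin is the TCP and whose axes are the tool frame's). Camera axes: x right, y down, z forward; pixel columns grow to the right and rows downward; lengths in m; the calibration is good to about 2 mm. A picture is of the moment at which its call begins: read the wrist's pose just before it. There is no depth.
- hand_in(): hands the job in, once; it reports no verdict.
The state is a dict: "clock": time; "joint_pos": joint angles; "dq": joint speeds; "tau": joint torques, N m; "eef_pos": TCP position; "ee_rot": TCP orientation; "ft_force": force on the tool from outside, world axes, zero at the start; "moment": the same for the moment, N m; "width": opening from 0.0 (shut) to 1.0 (fully open).
Only numpy, scipy, OpenCV 4.12 (cv2) and the standard library are available. Lean on these libraries where they do the work, as an engineer would, in place of code of your own. Each camera call takes 0.05 s, during which the arm holds its last target.

## Working session

There is one attempt and no reset: what is moved stays moved. The work goes in short steps, Python scripts to look and compute and a tool call to move; the robot and the scene stay as the last step left them, time stands still between calls to the robot, and variables do not carry over. Pictures are saved under pics/ and viewed, and the job is handed in when it is done.

Besides the shell and the picture viewer there is one more tool, called after ">>>" by a JSON object that holds its "method" and its "body". servo_tool: Moves the arm, as the interface text tells. Its arguments: {"type":"object","properties":{"dr":{"type":"array","items":{"type":"array","items":{"type":"number"}}},"slide":{"type":"array","items":{"type":"array","items":{"type":"number"}}},"fingers":{"type":"array","items":{"type":"number"}}},"required":["dr","slide","fingers"]}

```bash
mkdir -p pics; ls
cat > h.py <<'E'
import numpy as np, cv2
from workcell import bot, eyes, hand_in
def cap(n,fn=None):
    s=bot.state(); c=eyes.capture(n)
    if fn: cv2.imwrite('pics/'+fn+'.png',c['frame'][:,:,::-1])
    return s,c
E
python3 - <<'E'
from h import *
s,c=cap('scene','scene0'); print({k:np.round(v,3).tolist() for k,v in s.items()})
s,c=cap('top','top0'); print(c['mtx'],c['extrinsics'].round(3))
s,c=cap('wrist','wrist0'); print(c['mtx'],c['tool_from_camera'].round(4))
E
```

```text
pics
{'clock': 0.0, 'joint_pos': [-1.305, 0.287, 1.578, -0.0, 1.279, -0.15], 'dq': [0.0, -0.0, -0.0, -0.001, 0.001, 0.002], 'tau': [0.0, -40.598, -29.263, -0.0, 0.006, -0.0], 'eef_pos': [0.273, -0.617, 0.23], 'ee_rot': [0.593, -0.592, 0.387, -0.385], 'ft_force': [-0.58, -0.813, -0.279], 'moment': [-0.04, 0.047, 0.01], 'width': 0.999}
[[520.76279957   0.         332.16402582]
 [  0.         520.76279957 235.88726979]
 [  0.           0.           1.        ]] [[ 0.026 -0.985  0.173  0.472]
 [-0.999 -0.021  0.031 -0.057]
 [-0.027 -0.174 -0.984  0.966]
 [ 0.     0.     0.     1.   ]]
[[420.69811276   0.         315.84929015]
 [  0.         420.69811276 239.93865773]
 [  0.           0.           1.        ]] [[ 1.000e+00  2.200e-03  8.000e-04 -1.000e-04]
 [-2.000e-04 -2.714e-01  9.625e-01 -1.417e-01]
 [ 2.300e-03 -9.625e-01 -2.714e-01  6.880e-02]
 [ 0.000e+00  0.000e+00  0.000e+00  1.000e+00]]
```

View pics/scene0.png

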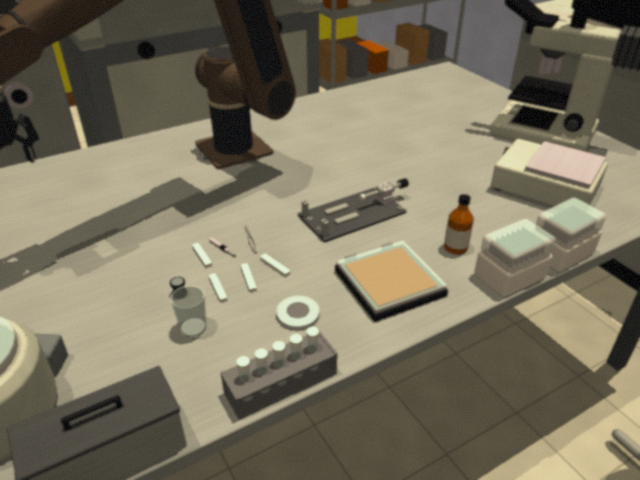

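View pics/top0.png

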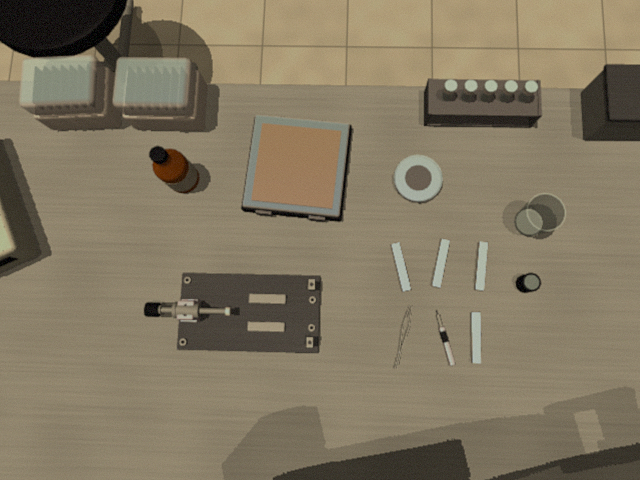

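View pics/wrist0.png

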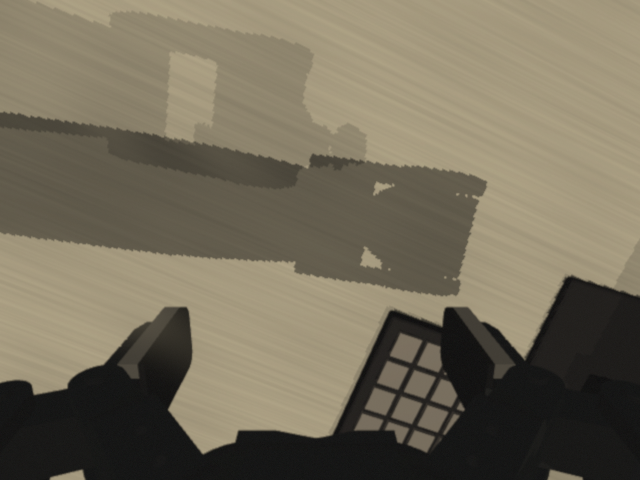

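The top view shows four white slats at px (401,267), (441,263), (482,266) and (476,337). The holder is around (250,313), with its knob to the left at (155,310), and the tweezers and scriber are between the slats. I'll measure these next.

```bash
cat >> h.py <<'E'
def ray(c,uv,z,E=None):
    E=c['extrinsics'] if E is None else E
    K=c['mtx']; uv=np.atleast_2d(uv).astype(float)
    d=np.c_[(uv[:,0]-K[0,2])/K[0,0],(uv[:,1]-K[1,2])/K[1,1],np.ones(len(uv))]@E[:3,:3].T
    o=E[:3,3]; t=(z-o[2])/d[:,2]
    return o+d*t[:,None]
def proj(c,P,E=None):
    E=c['extrinsics'] if E is None else E
    p=(np.atleast_2d(P)-E[:3,3])@E[:3,:3]; K=c['mtx']
    return np.c_[K[0,0]*p[:,0]/p[:,2]+K[0,2],K[1,1]*p[:,1]/p[:,2]+K[1,2]]
def rects(c,mask,z,E=None,amin=200,amax=3000):
    out=[]
    cs,_=cv2.findContours(mask.astype(np.uint8)*255,cv2.RETR_EXTERNAL,cv2.CHAIN_APPROX_NONE)
    for k in cs:
        a=cv2.contourArea(k)
        if amin<a<amax:
            P=ray(c,k[:,0,:],z,E)[:,:2]
            r=cv2.minAreaRect((P*1000).astype(np.float32))
            (cx,cy),(w,h),an=r
            if w<h: w,h,an=h,w,an+90
            an=(an+90)%180-90
            m=k[:,0].mean(0)
            out.append((m.round(),[round(cx,1),round(cy,1)],[round(w,1),round(h,1)],round(an,1)))
    return out
E
python3 - <<'E'
from h import *
s,c=cap('top'); f=c['frame'].astype(int)
for u,v in [(401,267),(476,337),(266,299),(230,330),(230,311),(190,310)]: print(u,v,f[v,u])
hsv=cv2.cvtColor(c['frame'],cv2.COLOR_RGB2HSV)
m=(f.min(2)>165); m[:, :380]=0; m[:230]=0
for r in rects(c,m,0.012,amin=100): print(r)
print('base')
m=(f.max(2)<105); m[:265]=0;m[360:]=0;m[:,345:]=0
for r in rects(c,m,0.010,amin=3000,amax=30000): print(r)
m=(f.min(2)>120); m[:290]=0;m[335:]=0;m[:,:243]=0;m[:,290:]=0
for r in rects(c,m,0.018,amin=100): print('rib',r)
cv2.imwrite('pics/crop0.png',cv2.resize(c['frame'][260:365,130:340,::-1],None,fx=3.8,fy=3.8,interpolation=cv2.INTER_CUBIC))
E
```

```text
401 267 [175 184 171]
476 337 [175 186 171]
266 299 [156 146 123]
230 330 [72 66 59]
230 311 [72 64 53]
190 310 [149 138 116]
(array([476., 337.]), [461.9, -287.3], [86.4, 12.5], -1.2)
(array([401., 267.]), [586.0, -153.2], [87.1, 12.9], 14.1)
(array([481., 265.]), [591.1, -300.1], [86.2, 12.6], -6.1)
(array([440., 263.]), [594.8, -226.0], [86.2, 12.7], -11.7)
base
(array([244., 313.]), [496.7, 120.1], [261.8, 140.2], -89.9)
rib (array([265., 326.]), [471.3, 89.6], [63.5, 13.4], 89.7)
rib (array([267., 298.]), [521.2, 90.0], [60.5, 12.7], -88.6)
```

View pics/crop0.png

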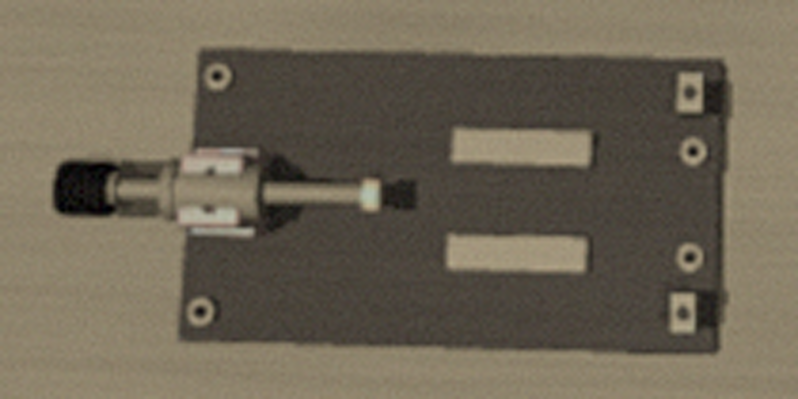

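```bash
cat >> h.py <<'E'
from scipy.spatial.transform import Rotation as R
def tool(s):
    w,x,y,z=s['ee_rot']; r=R.from_quat([x,y,z,w]).as_matrix()
    T=np.eye(4);T[:3,:3]=r;T[:3,3]=s['eef_pos'];return T
def st():
    s=bot.state();T=tool(s)
    print('t',round(float(s['clock']),2),'tcp',(T[:3,3]*1e3).round(1),'yaw',round(float(np.degrees(np.arctan2(T[1,0],T[0,0]))),2),'down',T[:3,1].round(3),'w',round(float(s['width']),3),'F',np.round(s['ft_force'],1),'q',np.round(s['joint_pos'],2))
    return s,T
def wcap(fn=None):
    s,T=st(); c=eyes.capture('wrist'); E=T@c['tool_from_camera']
    if fn: cv2.imwrite('pics/'+fn+'.png',c['frame'][:,:,::-1])
    return c,E,T
E
python3 - <<'E'
from h import *
st()
E
```

```text
t 0.2 tcp [ 272.6 -617.1  230.4] yaw -66.18 down [-0.     0.001 -1.   ] w 1.0 F [-0.  -0.5  0.4] q [-1.3   0.29  1.58  0.    1.28 -0.15]
```

>>> {"method": "servo_tool", "body": {"dr": [[0,0,-5],[0,0,-10],[0,0,-15],[0,0,-20],[0,0,-25]], "slide": [[20,35,-10],[41,72,-20],[62,108,-40],[83,145,-60],[104,181,-80]], "fingers": [40,40,40,40,40]}}

```text
clock: 0.7
eef_pos: [0.3772, -0.4348, 0.1506]
ee_rot: [-0.494, 0.494, -0.506, 0.506]
ft_force: [0.2, -0.5, -0.0]
width: 0.402
```

>>> {"method": "servo_tool", "body": {"dr": [[0,0,0],[0,0,0],[0,0,0],[0,0,0],[0,0,0]], "slide": [[21,37,-10],[42,74,-20],[63,111,-30],[85,149,-30],[85,149,-30]], "fingers": [40,40,40,40,40]}}

```text
clock: 1.2
eef_pos: [0.4629, -0.283, 0.1204]
ee_rot: [0.497, -0.496, 0.505, -0.503]
ft_force: [-0.2, -0.5, 0.2]
width: 0.398
```

```bash
cat > look.py <<'E'
import sys
from h import *
c,E,T=wcap(sys.argv[1])
f=c['frame'].astype(int)
m=f.min(2)>int(sys.argv[2]) if len(sys.argv)>2 else f.min(2)>150
for r in rects(c,m,float(sys.argv[3]) if len(sys.argv)>3 else 0.012,E,amin=400,amax=30000): print(r)
E
python3 look.py w1
```

```text
t 1.2 tcp [ 462.9 -283.   120.4] yaw -90.86 down [-0.001  0.002 -1.   ] w 0.398 F [-0.2 -0.5  0.2] q [-0.74  0.12  1.99  0.    1.04  0.85]
(array([323., 186.]), [492.3, -288.0], [32.5, 15.3], -0.9)
(array([341.,  44.]), [571.3, -297.7], [45.8, 15.5], -6.0)
(array([202.,  41.]), [574.2, -221.7], [44.1, 15.5], -11.6)
(array([85., 49.]), [570.7, -157.7], [54.8, 15.5], 14.2)
```

View pics/w1.png

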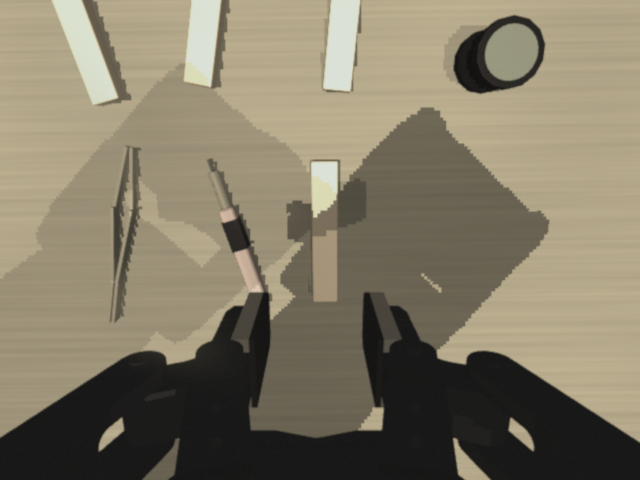

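Wrist view: slat A is at px (325,160–302), centred between the open fingers. The scriber's tail is at (262,292), next to the left finger. I'll work out the slat's ends and the scriber clearance.

Run:
```python
from h import *
c,E,T=wcap()
print(ray(c,[(312,160),(339,160),(313,301),(338,301)],0.012,E).round(4))
print('scr',ray(c,[(258,292),(270,296),(210,160)],0.005,E).round(4))
```

```text
t 1.25 tcp [ 462.4 -285.2  120.9] yaw -90.92 down [-0.001  0.    -1.   ] w 0.402 F [-0.6 -0.6 -0.7] q [-0.74  0.12  1.99 -0.    1.04  0.85]
[[ 0.5092 -0.2837  0.012 ]
 [ 0.509  -0.2996  0.012 ]
 [ 0.4194 -0.2829  0.012 ]
 [ 0.4192 -0.299   0.012 ]]
scr [[ 0.4232 -0.2466  0.005 ]
 [ 0.4203 -0.2544  0.005 ]
 [ 0.5094 -0.222   0.005 ]]
```

>>> {"method": "servo_tool", "body": {"dr": [[0,0,0.5],[0,0,0.5],[0,0,0.5],[0,0,0.5],[0,0,0.5]], "slide": [[1,-2,-25],[2,-3,-50],[2,-3,-70],[2,-3,-70],[2,-3,-70]], "fingers": [34,34,34,34,34]}}

```text
clock: 1.8
eef_pos: [0.4632, -0.2917, 0.0515]
ee_rot: [0.497, -0.497, 0.503, -0.503]
ft_force: [-0.1, -0.1, 1.6]
width: 0.342
```

Run:
```python
from h import *
for i in range(3):
    c,E,T=wcap('w2')
```

```text
t 1.8 tcp [ 463.2 -291.7   51.5] yaw -90.77 down [-0. -0. -1.] w 0.342 F [-0.1 -0.1  1.6] q [-0.75  0.23  2.01 -0.    0.9   0.84]
t 1.85 tcp [ 463.9 -291.9   52.4] yaw -90.75 down [ 0.001 -0.001 -1.   ] w 0.344 F [-0.3 -0.3  0.4] q [-0.75  0.23  2.01 -0.    0.9   0.84]
t 1.9 tcp [ 464.2 -292.    52.9] yaw -90.74 down [ 0.002 -0.002 -1.   ] w 0.339 F [ 0.7 -0.1 -0.2] q [-0.75  0.23  2.01 -0.    0.9   0.84]
```

View pics/w2.png

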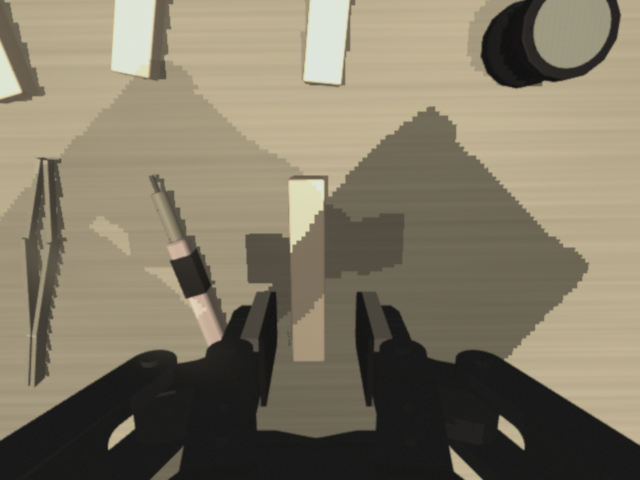

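Run:
```python
from h import *
c,E,T=wcap()
print(ray(c,[(289,178),(325,178),(293,360),(325,360)],0.012,E).round(4))
Ti=np.linalg.inv(E)
# where the tip projects
print(proj(c,[T[:3,3],T[:3,3]-[0,0,.0]],E), proj(c,[[T[0,3],T[1,3],0.012]],E))
```

```text
t 1.95 tcp [ 464.4 -291.8   53. ] yaw -90.72 down [ 0.002 -0.002 -1.   ] w 0.342 F [-0.8  0.3  1. ] q [-0.75  0.23  2.01 -0.    0.9   0.84]
[[ 0.5097 -0.2809  0.012 ]
 [ 0.5095 -0.2965  0.012 ]
 [ 0.4207 -0.2804  0.012 ]
 [ 0.4205 -0.2961  0.012 ]]
[[315.47548328 315.07529081]
 [315.47548328 315.07529081]] [[315.35462491 275.95075559]]
```

>>> {"method": "servo_tool", "body": {"dr": [[0,0,0.4],[0,0,0.4],[0,0,0.4],[0,0,0.4],[0,0,0.4]], "slide": [[0,3,-20],[0,3,-40],[0,3,-50],[0,3,-50],[0,3,-50]], "fingers": [34,34,34,34,34]}}

```text
clock: 2.5
eef_pos: [0.4641, -0.2879, 0.0021]
ee_rot: [-0.499, 0.499, -0.501, 0.502]
ft_force: [0.4, -0.0, 0.0]
width: 0.34
```

>>> {"method": "servo_tool", "body": {"dr": [[0,0,0],[0,0,0],[0,0,0],[0,0,0],[0,0,0]], "slide": [[0,0,0],[0,0,0],[0,0,0],[0,0,0],[0,0,0]], "fingers": [0,0,0,0,0]}}

```text
clock: 3.0
eef_pos: [0.4644, -0.2881, 0.0026]
ee_rot: [-0.499, 0.499, -0.5, 0.502]
ft_force: [-0.6, 0.2, 6.0]
width: 0.159
```

Run:
```python
from h import *
c,E,T=wcap('w3')
```

```text
t 3.0 tcp [ 464.4 -288.1    2.6] yaw -90.27 down [ 0.001 -0.001 -1.   ] w 0.159 F [-0.6  0.2  6. ] q [-0.74  0.31  2.02 -0.    0.81  0.83]
```

View pics/w3.png

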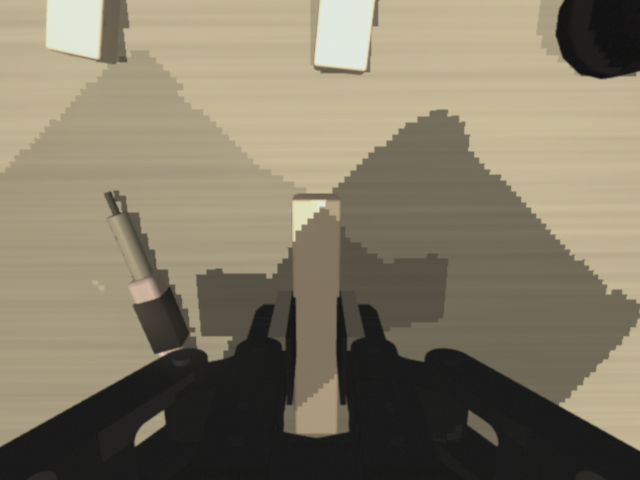

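Slat A is gripped, centred between the pads at px (315,195–435). Next I lift it and carry it to the bay.

>>> {"method": "servo_tool", "body": {"dr": [[0,0,0],[0,0,0],[0,0,0],[0,0,0],[0,0,0]], "slide": [[0,0,30],[2,20,70],[5,60,100],[8,105,110],[12,154,110]], "fingers": [0,0,0,0,0]}}

```text
clock: 3.55
eef_pos: [0.477, -0.1331, 0.1139]
ee_rot: [-0.499, 0.498, -0.5, 0.504]
ft_force: [1.0, 0.7, -0.2]
width: 0.163
```

>>> {"method": "servo_tool", "body": {"dr": [[0,0,0.5],[0,0,0.7],[0,0,0.7],[0,0,0.7],[0,0,0.7]], "slide": [[3,49,0],[7,98,0],[12,147,0],[16,190,0],[19,199,0]], "fingers": [0,0,0,0,0]}}

```text
clock: 4.05
eef_pos: [0.4938, 0.0693, 0.1109]
ee_rot: [0.503, -0.503, 0.497, -0.497]
ft_force: [-0.2, -0.5, -0.5]
width: 0.165
```

>>> {"method": "servo_tool", "body": {"dr": [[0,0,0],[0,0,0],[0,0,0],[0,0,0],[0,0,0]], "slide": [[0,0,0],[0,0,0],[0,0,0],[0,0,0],[0,0,0]], "fingers": [0,0,0,0,0]}}

```text
clock: 4.55
eef_pos: [0.4947, 0.0645, 0.1113]
ee_rot: [-0.501, 0.501, -0.499, 0.499]
ft_force: [0.7, 0.2, -0.5]
width: 0.164
```

```bash
python3 look.py w4 135 0.018
```

```text
t 4.55 tcp [494.7  64.5 111.3] yaw -89.68 down [-0. -0. -1.] w 0.164 F [ 0.7  0.2 -0.5] q [-0.07  0.03  2.1  -0.    1.01  1.49]
(array([459., 285.]), [469.7, -21.7], [37.4, 10.9], 87.1)
(array([255., 279.]), [472.6, 100.1], [43.6, 15.3], -89.6)
(array([100., 254.]), [487.8, 193.0], [61.5, 16.6], -89.6)
(array([ 76., 339.]), [414.5, 188.7], [157.4, 146.9], -11.1)
(array([275., 198.]), [516.5, 89.6], [65.0, 28.3], -89.6)
```

View pics/w4.png

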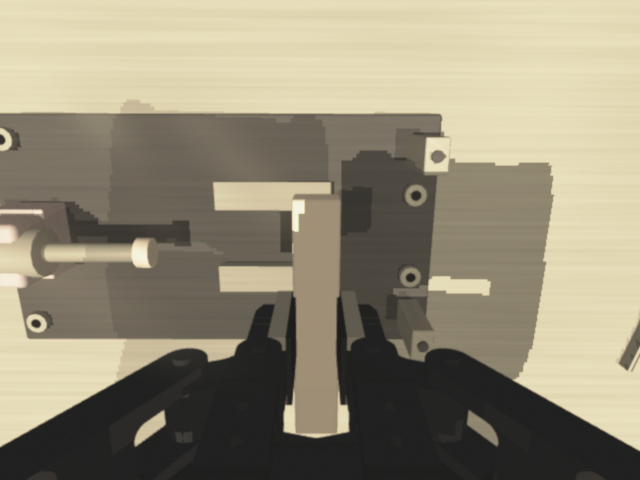

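The wrist view shows both ribs (top corners about (214,183) and (331,183); lower rib's left end (219,267)–(220,291)) and the held slat centred at px (317,195–433). Next, the exact rib positions.

Run:
```python
from h import *
c,E,T=wcap()
cv2.imwrite('pics/w4c.png',cv2.resize(c['frame'][100:350,0:450,::-1],(800,444),interpolation=cv2.INTER_CUBIC))
p=ray(c,[(214,183),(331,183),(214.5,210),(219,267),(219.5,291)],0.018,E)
print(p.round(4))
print('slat held', (ray(c,[(293,195),(340,195),(295,433),(338,433)],T[2,3]+0.010,E)-T[:3,3]).round(4))
print('pad',ray(c,[(157,240),(158,265)],0.045,E).round(4))
```

```text
t 4.6 tcp [494.7  64.7 111.3] yaw -89.67 down [-0. -0. -1.] w 0.164 F [ 0.2 -0.9 -0.5] q [-0.07  0.03  2.1  -0.    1.01  1.49]
[[0.5298 0.1218 0.018 ]
 [0.5303 0.0564 0.018 ]
 [0.5144 0.1224 0.018 ]
 [0.4801 0.1217 0.018 ]
 [0.4648 0.1222 0.018 ]]
slat held [[ 0.0463  0.0075  0.01  ]
 [ 0.0464 -0.0074  0.01  ]
 [-0.0434  0.0073  0.01  ]
 [-0.0433 -0.0088  0.01  ]]
pad [[0.5041 0.1462 0.045 ]
 [0.4905 0.147  0.045 ]]
```

View pics/w4c.png

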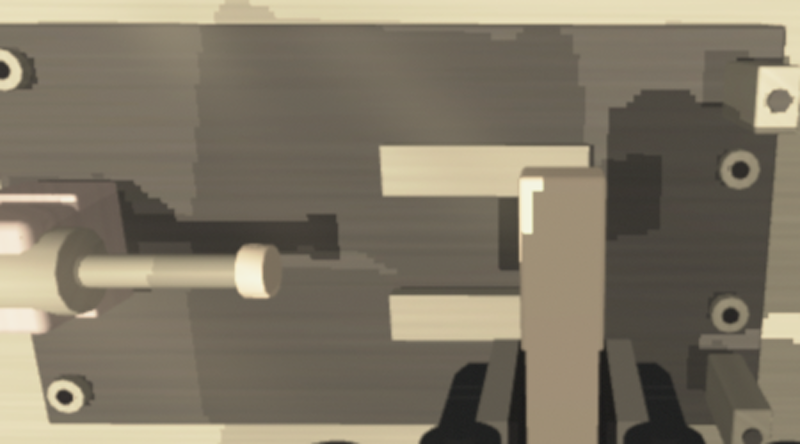

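>>> {"method": "servo_tool", "body": {"dr": [[0,0,0],[0,0,0],[0,0,0],[0,0,0],[0,0,0]], "slide": [[1,0,-30],[1,0,-60],[1,0,-80],[1,0,-87],[1,0,-90]], "fingers": [0,0,0,0,0]}}

```text
clock: 5.15
eef_pos: [0.4953, 0.0654, 0.0207]
ee_rot: [-0.501, 0.502, -0.499, 0.498]
ft_force: [0.5, 0.4, -0.3]
width: 0.164
```

>>> {"method": "servo_tool", "body": {"dr": [[0,0,0],[0,0,0],[0,0,0],[0,0,0],[0,0,0]], "slide": [[0,0,0],[0,0,0],[0,0,0],[0,0,0],[0,0,0]], "fingers": [0,0,28,28,28]}}

```text
clock: 5.65
eef_pos: [0.4961, 0.0655, 0.0219]
ee_rot: [0.502, -0.502, 0.498, -0.498]
ft_force: [0.4, -0.0, -0.2]
width: 0.282
```

>>> {"method": "servo_tool", "body": {"dr": [[0,0,0],[0,0,0],[0,0,4],[0,0,8],[0,0,12]], "slide": [[0,0,40],[0,0,85],[19,-44,95],[37,-88,95],[55,-132,90]], "fingers": [28,28,28,34,34]}}

```text
clock: 6.15
eef_pos: [0.5524, -0.068, 0.1136]
ee_rot: [0.553, -0.551, 0.44, -0.443]
ft_force: [0.1, 0.4, -0.1]
width: 0.342
```

>>> {"method": "servo_tool", "body": {"dr": [[0,0,2],[0,0,2],[0,0,2],[0,0,2],[0,0,2]], "slide": [[18,-44,-20],[36,-88,-40],[36,-88,-50],[36,-88,-50],[36,-88,-50]], "fingers": [34,34,34,34,34]}}

```text
clock: 6.65
eef_pos: [0.586, -0.1534, 0.0611]
ee_rot: [-0.559, 0.559, -0.434, 0.433]
ft_force: [0.0, 0.2, -0.1]
width: 0.34
```

```bash
python3 look.py w5 165 0.012
python3 - <<'E'
from h import *
s,c=cap('top','top1')
cv2.imwrite('pics/crop1.png',cv2.resize(c['frame'][230:370,130:530,::-1],(800,280),interpolation=cv2.INTER_CUBIC))
E
```

```text
t 6.65 tcp [ 586.  -153.4   61.1] yaw -75.55 down [-0.001  0.001 -1.   ] w 0.34 F [ 0.   0.2 -0.1] q [-0.42  0.33  1.86  0.    0.95  0.89]
(array([602., 322.]), [593.8, -299.4], [88.1, 15.0], -5.9)
(array([510., 216.]), [634.4, -233.4], [15.0, 12.3], 77.9)
(array([316., 209.]), [613.4, -146.9], [35.5, 13.9], 14.1)
```

View pics/w5.png

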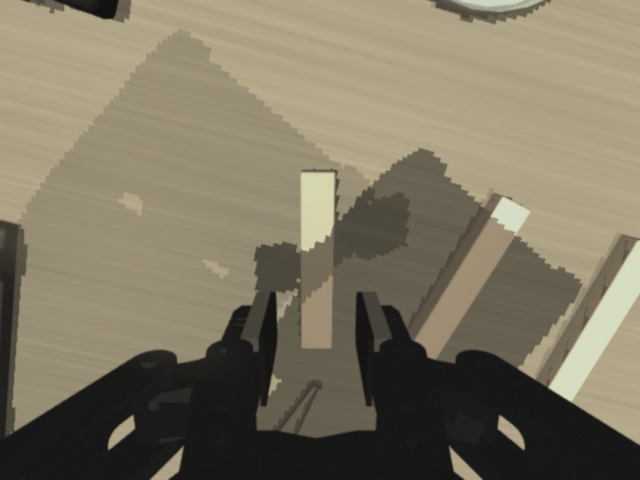

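View pics/crop1.png

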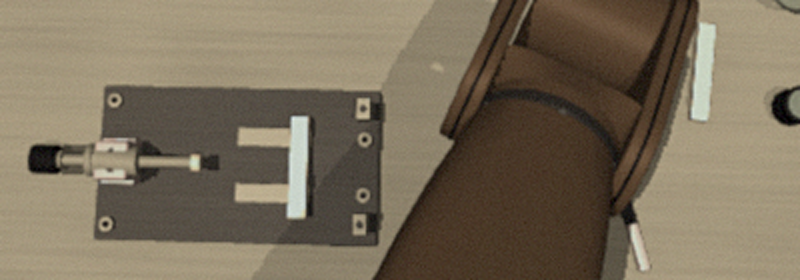

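Slat A now lies flush at the rib ends. Slat B appears at px (318,170–348), nearly centred between the fingers.

```bash
cat > sl.py <<'E'
import sys
from h import *
# slat corners px -> centre & offset in tool
c,E,T=wcap()
a=list(map(float,sys.argv[1:9])); z=float(sys.argv[9]) if len(sys.argv)>9 else .012
p=ray(c,np.array(a).reshape(4,2),z,E)
ce=p.mean(0); d=(p[0]+p[1]-p[2]-p[3])/2
print('centre',(ce*1e3).round(1),'len',round(float(np.linalg.norm(d)*1e3),1),'ang',np.degrees(np.arctan2(d[1],d[0])).round(2),'delta from tcp',((ce-T[:3,3])*1e3).round(1))
E
python3 sl.py 301 171 334 171 302 348 331 348
```

```text
t 6.75 tcp [ 586.8 -153.1   62.2] yaw -75.48 down [ 0.001 -0.    -1.   ] w 0.341 F [ 0.1 -0.2  0.2] q [-0.42  0.33  1.86  0.    0.95  0.89]
centre [ 589.1 -153.2   12. ] len 89.8 ang 14.39 delta from tcp [  2.3  -0.1 -50.2]
```

>>> {"method": "servo_tool", "body": {"dr": [[0,0,0],[0,0,0],[0,0,0],[0,0,0],[0,0,0]], "slide": [[2,0,-25],[2,0,-45],[2,0,-59],[2,0,-59],[2,0,-59]], "fingers": [34,34,34,34,0]}}

```text
clock: 7.3
eef_pos: [0.589, -0.1541, 0.003]
ee_rot: [0.559, -0.559, 0.433, -0.433]
ft_force: [-0.1, -1.4, 0.0]
width: 0.185
```

>>> {"method": "servo_tool", "body": {"dr": [[0,0,0],[0,0,0],[0,0,0],[0,0,0],[0,0,0]], "slide": [[0,0,0],[0,0,0],[0,0,0],[0,0,0],[0,0,30]], "fingers": [0,0,0,0,0]}}

```text
clock: 7.8
eef_pos: [0.5852, -0.1531, 0.0284]
ee_rot: [-0.558, 0.56, -0.437, 0.43]
ft_force: [0.1, 0.2, -1.2]
width: 0.162
```

>>> {"method": "servo_tool", "body": {"dr": [[0,0,-3],[0,0,-6],[0,0,-9],[0,0,-12],[0,0,-14]], "slide": [[0,10,45],[-10,40,75],[-25,85,75],[-40,130,75],[-56,176,75]], "fingers": [0,0,0,0,0]}}

```text
clock: 8.3
eef_pos: [0.5321, 0.0227, 0.1078]
ee_rot: [0.501, -0.501, 0.499, -0.499]
ft_force: [-0.5, 0.4, -0.0]
width: 0.163
```

>>> {"method": "servo_tool", "body": {"dr": [[0,0,0],[0,0,0],[0,0,0],[0,0,0],[0,0,0]], "slide": [[-18,46,0],[-36,92,0],[-36,92,0],[-36,92,0],[-36,92,0]], "fingers": [0,0,0,0,0]}}

```text
clock: 8.8
eef_pos: [0.4972, 0.1128, 0.1075]
ee_rot: [0.502, -0.502, 0.498, -0.499]
ft_force: [1.1, -0.4, -0.2]
width: 0.161
```

```bash
python3 look.py w6 150 0.030
```

```text
t 8.8 tcp [497.2 112.8 107.5] yaw -89.61 down [ 0.001 -0.    -1.   ] w 0.161 F [ 1.1 -0.4 -0.2] q [ 0.02  0.06  2.08 -0.    1.    1.59]
(array([301., 417.]), [391.9, 123.0], [42.8, 23.7], 30.1)
(array([194., 261.]), [491.5, 182.3], [58.1, 15.0], -89.5)
(array([ 69., 320.]), [445.9, 271.7], [142.9, 96.0], -59.9)
(array([402., 248.]), [497.2, 65.4], [88.0, 15.2], 0.7)
```

View pics/w6.png

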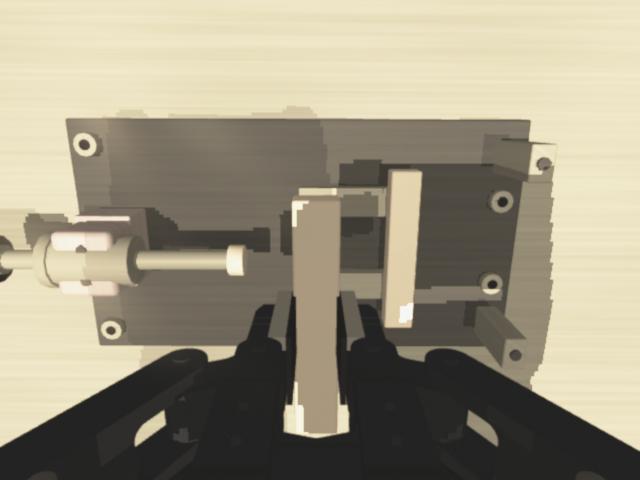

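Slat A is placed at (497,65). The held slat B lines up at px (316,197–432), so I lower it.

>>> {"method": "servo_tool", "body": {"dr": [[0,0,0],[0,0,0],[0,0,0],[0,0,0],[0,0,0]], "slide": [[-1,1,-30],[-1,1,-60],[-1,1,-78],[-1,1,-84],[-1,1,-86.5]], "fingers": [0,0,0,0,0]}}

```text
clock: 9.35
eef_pos: [0.4954, 0.1132, 0.0211]
ee_rot: [-0.5, 0.503, -0.5, 0.498]
ft_force: [-9.1, -1.6, 16.5]
width: 0.16
```

>>> {"method": "servo_tool", "body": {"dr": [[0,0,0],[0,0,0],[0,0,0],[0,0,0],[0,0,0]], "slide": [[0,0,0],[0,0,0],[0,0,0],[0,0,0],[0,0,0]], "fingers": [0,0,26,26,26]}}

```text
clock: 9.85
eef_pos: [0.496, 0.1145, 0.0211]
ee_rot: [0.502, -0.502, 0.498, -0.498]
ft_force: [-0.3, -0.1, -0.6]
width: 0.261
```

>>> {"method": "servo_tool", "body": {"dr": [[0,0,0],[0,0,0],[0,0,-3],[0,0,-6],[0,0,-9]], "slide": [[0,0,40],[0,0,85],[13,-45,95],[26,-90,95],[40,-136,95]], "fingers": [26,26,26,34,34]}}

```text
clock: 10.35
eef_pos: [0.5365, -0.0225, 0.1172]
ee_rot: [-0.462, 0.46, -0.535, 0.537]
ft_force: [-0.1, 0.2, -0.0]
width: 0.344
```

>>> {"method": "servo_tool", "body": {"dr": [[0,0,-3],[0,0,-3],[0,0,-3],[0,0,-3],[0,0,-3]], "slide": [[14,-46,0],[28,-92,0],[42,-138,-10],[56,-184,-30],[61,-205,-53]], "fingers": [34,34,34,34,34]}}

```text
clock: 10.85
eef_pos: [0.5986, -0.2309, 0.064]
ee_rot: [-0.447, 0.446, -0.547, 0.55]
ft_force: [-0.2, -0.6, 0.3]
width: 0.341
```

>>> {"method": "servo_tool", "body": {"dr": [[0,0,0],[0,0,0],[0,0,0],[0,0,0],[0,0,0]], "slide": [[0,0,0],[0,0,0],[0,0,0],[0,0,0],[0,0,0]], "fingers": [34,34,34,34,34]}}

```text
clock: 11.35
eef_pos: [0.5973, -0.2255, 0.0641]
ee_rot: [-0.448, 0.447, -0.547, 0.548]
ft_force: [0.4, -0.3, 0.3]
width: 0.336
```

```bash
python3 look.py w7 165 0.012
python3 - <<'E'
from h import *
s,c=cap('top','top2')
cv2.imwrite('pics/crop2.png',cv2.resize(c['frame'][230:370,130:530,::-1],(800,280),interpolation=cv2.INTER_CUBIC))
E
```

```text
t 11.35 tcp [ 597.3 -225.5   64.1] yaw -101.49 down [ 0.002 -0.001 -1.   ] w 0.336 F [ 0.4 -0.3  0.3] q [-0.52  0.39  1.78  0.    0.98  1.25]
(array([311., 198.]), [630.0, -230.6], [21.3, 9.7], -11.9)
(array([137.,  15.]), [719.6, -175.3], [64.5, 14.0], 78.7)
```

View pics/w7.png

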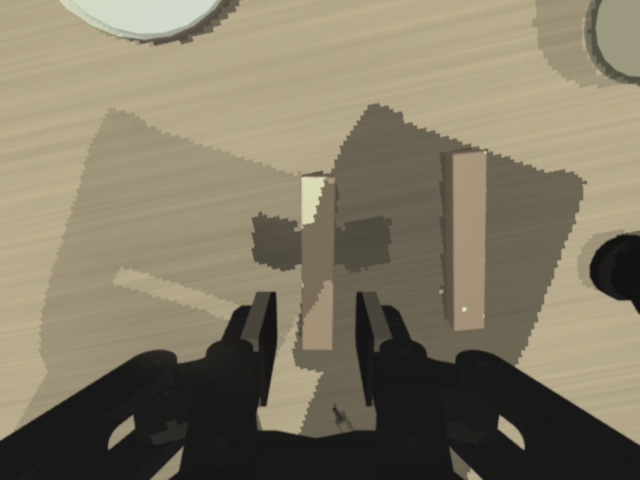

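View pics/crop2.png

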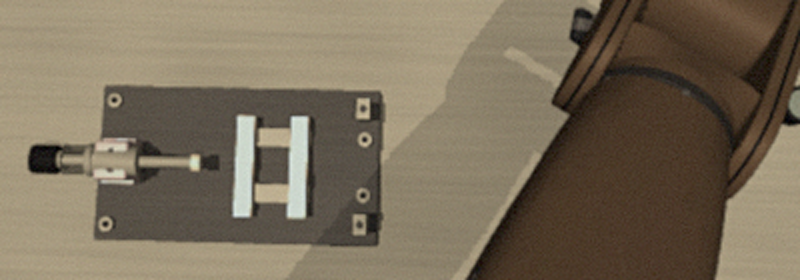

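The first layer is in place, with a slat flush at each rib end. Slat D appears at px (318,177–349), well centred between the fingers.

```bash
python3 sl.py 301 177 335 177 303 349 332 349
python3 sl.py 453 153 486 153 454 330 483 328
```

```text
t 11.45 tcp [ 597.1 -225.8   63.7] yaw -101.51 down [ 0.001 -0.001 -1.   ] w 0.341 F [-0.1 -0.7  0.1] q [-0.52  0.39  1.78  0.    0.98  1.25]
centre [ 596.9 -226.9   12. ] len 88.4 ang -11.47 delta from tcp [ -0.2  -1.1 -51.7]
t 11.5 tcp [ 597.  -225.9   63.5] yaw -101.53 down [ 0.001 -0.    -1.   ] w 0.341 F [ 0.2 -0.7  0.2] q [-0.52  0.39  1.78  0.    0.98  1.25]
centre [ 593.4 -300.3   12. ] len 88.1 ang -6.08 delta from tcp [ -3.6 -74.3 -51.5]
```

>>> {"method": "servo_tool", "body": {"dr": [[0,0,0],[0,0,0],[0,0,0],[0,0,0],[0,0,0]], "slide": [[0,-1,-25],[0,-1,-45],[0,-1,-60.5],[0,-1,-60.5],[0,-1,-60.5]], "fingers": [34,34,34,34,0]}}

```text
clock: 12.05
eef_pos: [0.5967, -0.2275, 0.0022]
ee_rot: [0.447, -0.447, 0.548, -0.548]
ft_force: [0.3, 0.2, 1.7]
width: 0.184
```

>>> {"method": "servo_tool", "body": {"dr": [[0,0,0],[0,0,0],[0,0,0],[0,0,0],[0,0,0]], "slide": [[0,0,0],[0,0,0],[0,0,0],[0,0,0],[0,0,40]], "fingers": [0,0,0,0,0]}}

```text
clock: 12.55
eef_pos: [0.592, -0.2249, 0.036]
ee_rot: [0.445, -0.449, 0.552, -0.543]
ft_force: [0.2, 0.3, -0.5]
width: 0.166
```

>>> {"method": "servo_tool", "body": {"dr": [[0,0,4],[0,0,12],[0,0,20],[0,0,28],[0,0,36]], "slide": [[0,0,45],[-8,30,80],[-16,65,80],[-24,100,80],[-32,135,80]], "fingers": [0,0,0,0,0]}}

```text
clock: 13.05
eef_pos: [0.5643, -0.0914, 0.1229]
ee_rot: [0.596, -0.595, 0.381, -0.382]
ft_force: [-1.2, 0.9, -0.3]
width: 0.164
```

>>> {"method": "servo_tool", "body": {"dr": [[0,0,8],[0,0,16],[0,0,24],[0,0,32],[0,0,40]], "slide": [[-9,37,0],[-18,74,0],[-27,111,0],[-36,147,0],[-43,181,0]], "fingers": [0,0,0,0,0]}}

```text
clock: 13.55
eef_pos: [0.5208, 0.0901, 0.1224]
ee_rot: [0.69, -0.69, 0.154, -0.155]
ft_force: [0.7, 0.2, 0.1]
width: 0.16
```

>>> {"method": "servo_tool", "body": {"dr": [[0,0,8],[0,0,16],[0,0,23],[0,0,26],[0,0,26]], "slide": [[0,0,0],[0,0,0],[0,0,0],[0,0,0],[0,0,0]], "fingers": [0,0,0,0,0]}}

```text
clock: 14.05
eef_pos: [0.5215, 0.0886, 0.1223]
ee_rot: [0.707, -0.707, -0.003, 0.003]
ft_force: [-0.6, 0.1, -0.2]
width: 0.164
```

Run:
```python
from h import *
bot
c,E,T=wcap(); c,E,T=wcap('w8')
```

```text
t 14.05 tcp [521.5  88.6 122.3] yaw 0.42 down [-0.  0. -1.] w 0.164 F [-0.6  0.1 -0.2] q [-0.02  0.08  2.02  0.    1.03 -0.03]
t 14.1 tcp [521.6  88.6 122.3] yaw 0.36 down [ 0.  0. -1.] w 0.164 F [-0.1 -0.2 -0.7] q [-0.02  0.08  2.02  0.    1.03 -0.03]
```

View pics/w8.png

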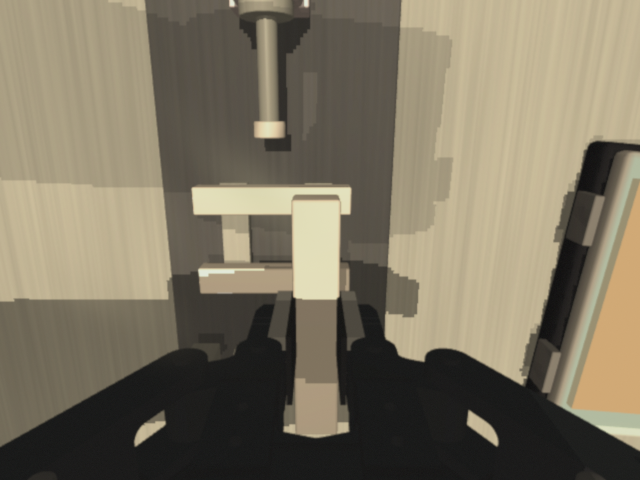

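Run:
```python
from h import *
c,E,T=wcap()
p=ray(c,[(193,188),(350,188),(194,214),(350,214),(199,269),(349,268),(201,293),(349,292)],.030,E)
print((p*1e3).round(1)); print(p[:4].mean(0),p[4:].mean(0))
print('held', ((ray(c,[(293,197),(340,197),(296,433),(338,433)],T[2,3]+0.010,E)-T[:3,3])*1e3).round(1))
cv2.imwrite('pics/w8c.png',cv2.resize(c['frame'][170:310,170:370,::-1],(800,560),interpolation=cv2.INTER_CUBIC))
```

```text
t 14.15 tcp [521.6  88.5 122.3] yaw 0.35 down [-0.  0. -1.] w 0.162 F [ 0.6 -0.   0.7] q [-0.02  0.09  2.02  0.    1.03 -0.03]
[[452.8 120.9  30. ]
 [540.5 121.6  30. ]
 [452.3 106.   30. ]
 [541.  106.8  30. ]
 [452.9  72.9  30. ]
 [541.4  74.3  30. ]
 [453.1  57.7  30. ]
 [541.8  59.1  30. ]]
[0.49663996 0.1138363  0.03      ] [0.49730231 0.06599656 0.03      ]
held [[ -7.5  45.7  10. ]
 [  7.3  45.9  10. ]
 [ -7.  -43.4  10. ]
 [  8.7 -43.2  10. ]]
```

View pics/w8c.png

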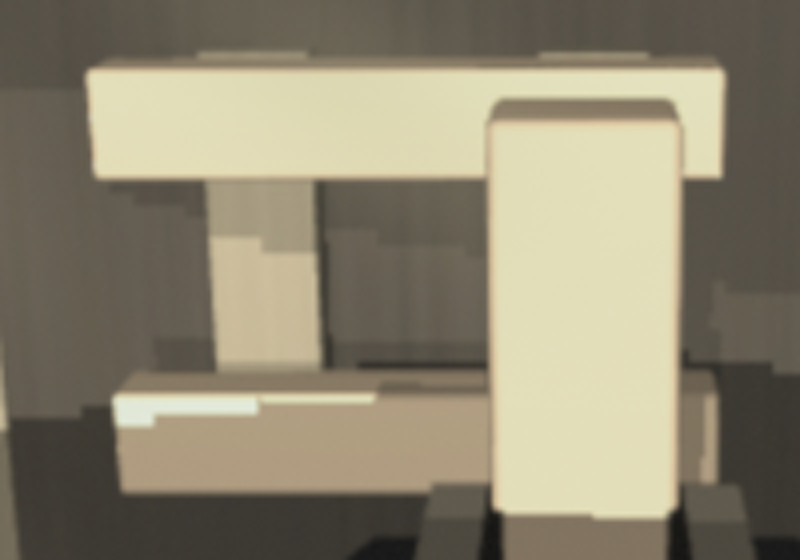

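The first layer measures centres at y ≈ 114 and 65, x ≈ 497. The held slat D, at px (317,197–433), is already over the far rib, so I lower it.

>>> {"method": "servo_tool", "body": {"dr": [[0,0,0],[0,0,0],[0,0,0],[0,0,0],[0,0,0]], "slide": [[0,0,-30],[0,0,-60],[0,0,-78],[0,0,-86],[0,0,-89]], "fingers": [0,0,0,0,0]}}

```text
clock: 14.7
eef_pos: [0.5212, 0.0885, 0.0326]
ee_rot: [0.707, -0.707, -0.002, 0.003]
ft_force: [0.9, -0.5, 0.3]
width: 0.164
```

>>> {"method": "servo_tool", "body": {"dr": [[0,0,0],[0,0,0],[0,0,0],[0,0,0],[0,0,0]], "slide": [[0,0,0],[0,0,0],[0,0,0],[0,0,0],[0,0,0]], "fingers": [0,0,28,28,28]}}

```text
clock: 15.2
eef_pos: [0.5221, 0.0885, 0.0339]
ee_rot: [-0.707, 0.707, 0.003, -0.002]
ft_force: [0.4, -0.7, -0.2]
width: 0.278
```

>>> {"method": "servo_tool", "body": {"dr": [[0,0,0],[0,0,0],[0,0,-8],[0,0,-16],[0,0,-24]], "slide": [[0,0,40],[0,0,80],[8,-40,90],[15,-80,90],[23,-120,90]], "fingers": [28,28,28,34,34]}}

```text
clock: 15.7
eef_pos: [0.5453, -0.0326, 0.1247]
ee_rot: [-0.692, 0.692, -0.145, 0.147]
ft_force: [0.6, -0.9, -0.5]
width: 0.339
```

>>> {"method": "servo_tool", "body": {"dr": [[0,0,-8],[0,0,-16],[0,0,-24],[0,0,-32],[0,0,-40]], "slide": [[8,-42,0],[16,-84,0],[24,-126,0],[32,-168,0],[40,-210,0]], "fingers": [34,34,34,34,34]}}

```text
clock: 16.2
eef_pos: [0.5848, -0.2433, 0.1235]
ee_rot: [0.6, -0.6, 0.374, -0.374]
ft_force: [-0.2, -0.1, 0.1]
width: 0.341
```

>>> {"method": "servo_tool", "body": {"dr": [[0,0,-8],[0,0,-16],[0,0,-24],[0,0,-32],[0,0,-32]], "slide": [[4,-29,0],[9,-58,0],[9,-58,-20],[9,-58,-45],[9,-58,-60]], "fingers": [34,34,34,34,34]}}

```text
clock: 16.7
eef_pos: [0.5926, -0.2992, 0.0612]
ee_rot: [0.475, -0.475, 0.525, -0.523]
ft_force: [0.6, 0.4, -0.3]
width: 0.343
```

Run:
```python
from h import *
c,E,T=wcap(); c,E,T=wcap('w9')
s,c=cap('top','top3')
cv2.imwrite('pics/crop3.png',cv2.resize(c['frame'][230:370,130:530,::-1],(800,280),interpolation=cv2.INTER_CUBIC))
```

```text
t 16.7 tcp [ 592.6 -299.2   61.2] yaw -95.6 down [-0.002  0.002 -1.   ] w 0.343 F [ 0.6  0.4 -0.3] q [-0.62  0.44  1.71  0.    0.99  1.05]
t 16.75 tcp [ 591.3 -298.1   58.5] yaw -95.44 down [-0.006  0.004 -1.   ] w 0.339 F [-1.6  0.8 -1.3] q [-0.62  0.44  1.71 -0.    0.99  1.05]
```

View pics/w9.png

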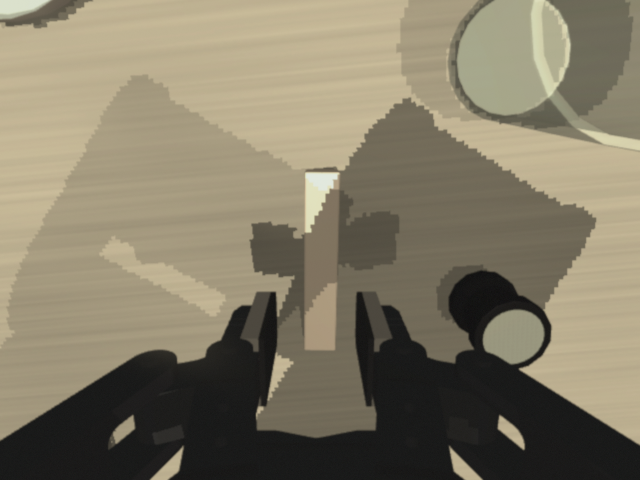

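View pics/crop3.png

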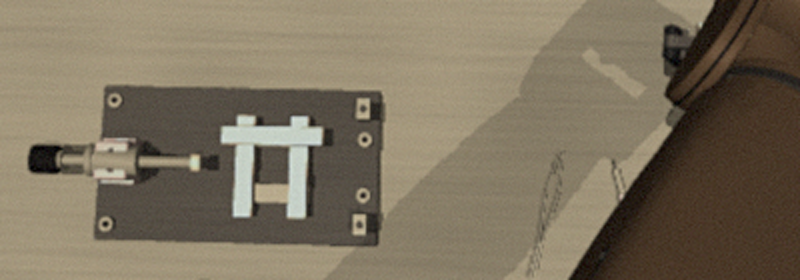

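```bash
python3 sl.py 305 172 340 172 305 350 336 350
python3 - <<'E'
from h import *
c,E,T=wcap()
print('loupe top',ray(c,[(515,332)],.038,E)*1e3)
s,c=cap('top'); print(ray(c,[(529,282)],.038)*1e3)
E
```

```text
t 16.85 tcp [ 592.9 -298.6   61.9] yaw -95.42 down [-0.003  0.002 -1.   ] w 0.341 F [-0.4 -0.1  0.2] q [-0.62  0.44  1.71  0.    1.    1.05]
centre [ 593.9 -301.5   12. ] len 90.5 ang -5.69 delta from tcp [  1.   -2.9 -49.9]
t 16.9 tcp [ 593.8 -299.3   63.5] yaw -95.44 down [-0.  0. -1.] w 0.341 F [0.1 0.6 1.1] q [-0.62  0.44  1.71 -0.    1.    1.05]
loupe top [[ 565.24726273 -384.78982128   38.        ]]
[[ 560.42092938 -376.75639486   38.        ]]
```

Slat C is at px (322,172–350), slightly right of the jaw centre. The loupe's edge stays over 60 mm from the tool centre line, so the grasp is clear.

>>> {"method": "servo_tool", "body": {"dr": [[0,0,-0.3],[0,0,-0.3],[0,0,-0.3],[0,0,-0.3],[0,0,-0.3]], "slide": [[0,-2,-25],[0,-2,-45],[0,-2,-61],[0,-2,-61],[0,-2,-61]], "fingers": [34,34,34,34,0]}}

```text
clock: 17.5
eef_pos: [0.5942, -0.3017, 0.0032]
ee_rot: [-0.474, 0.474, -0.525, 0.525]
ft_force: [-0.8, 0.2, 0.6]
width: 0.182
```

>>> {"method": "servo_tool", "body": {"dr": [[0,0,0],[0,0,0],[0,0,0],[0,0,0],[0,0,0]], "slide": [[0,0,0],[0,0,0],[0,0,0],[0,0,0],[0,0,0]], "fingers": [0,0,0,0,0]}}

```text
clock: 18.0
eef_pos: [0.5942, -0.3018, 0.0033]
ee_rot: [-0.474, 0.474, -0.525, 0.525]
ft_force: [-1.1, 1.2, 4.7]
width: 0.166
```

>>> {"method": "servo_tool", "body": {"dr": [[0,0,0],[0,0,0],[0,0,8],[0,0,16],[0,0,24]], "slide": [[0,0,40],[0,0,85],[-12,35,115],[-25,76,120],[-38,117,120]], "fingers": [0,0,0,0,0]}}

```text
clock: 18.5
eef_pos: [0.5562, -0.1842, 0.1245]
ee_rot: [0.574, -0.573, 0.412, -0.415]
ft_force: [1.8, 0.6, -0.6]
width: 0.163
```

>>> {"method": "servo_tool", "body": {"dr": [[0,0,8],[0,0,16],[0,0,24],[0,0,32],[0,0,40]], "slide": [[-13,41,0],[-26,83,0],[-39,125,0],[-52,167,0],[-65,209,0]], "fingers": [0,0,0,0,0]}}

```text
clock: 19.0
eef_pos: [0.4896, 0.0261, 0.1221]
ee_rot: [0.68, -0.68, 0.192, -0.192]
ft_force: [0.6, -0.2, -0.8]
width: 0.161
```

>>> {"method": "servo_tool", "body": {"dr": [[0,0,8],[0,0,16],[0,0,24],[0,0,32],[0,0,32]], "slide": [[-10,35,0],[-19,64,0],[-19,64,0],[-19,64,0],[-19,64,0]], "fingers": [0,0,0,0,0]}}

```text
clock: 19.5
eef_pos: [0.4712, 0.0889, 0.122]
ee_rot: [-0.707, 0.707, 0.001, -0.001]
ft_force: [-0.2, 0.2, -0.3]
width: 0.164
```

Run:
```python
from h import *
c,E,T=wcap(); c,E,T=wcap('w10')
```

```text
t 19.5 tcp [471.2  88.9 122. ] yaw 0.16 down [-0.001 -0.    -1.   ] w 0.164 F [-0.2  0.2 -0.3] q [-0.03 -0.03  2.14 -0.    1.03 -0.03]
t 19.55 tcp [471.4  88.7 122.1] yaw -0.02 down [-0. -0. -1.] w 0.163 F [-0.6  0.1 -0.3] q [-0.03 -0.03  2.14 -0.    1.03 -0.03]
```

View pics/w10.png

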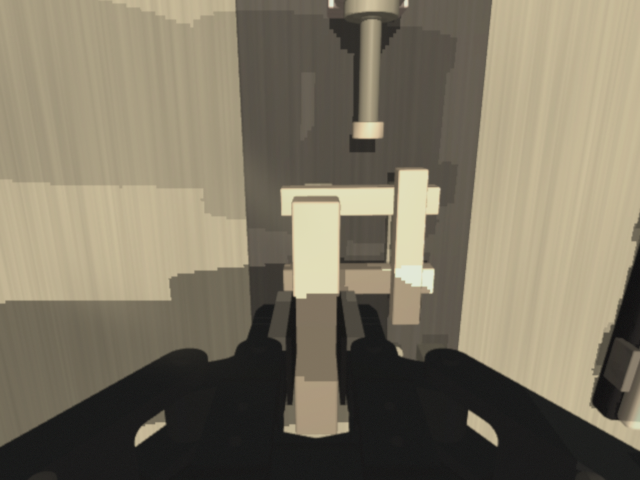

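```bash
python3 sl.py 396 170 427 170 393 324 419 324 0.042
```

```text
t 19.6 tcp [471.5  88.5 122.1] yaw -0.05 down [-0. -0. -1.] w 0.168 F [-0.3 -0.4 -0.7] q [-0.03 -0.03  2.14 -0.    1.03 -0.03]
centre [522.7  88.5  42. ] len 88.8 ang 91.56 delta from tcp [ 51.3  -0.  -80.1]
```

>>> {"method": "servo_tool", "body": {"dr": [[0,0,0.3],[0,0,0.3],[0,0,0.3],[0,0,0.3],[0,0,0.3]], "slide": [[0,0,-30],[0,0,-60],[0,0,-77],[0,0,-85],[0,0,-88]], "fingers": [0,0,0,0,0]}}

```text
clock: 20.15
eef_pos: [0.4713, 0.0883, 0.0336]
ee_rot: [0.707, -0.707, -0.002, 0.003]
ft_force: [0.1, -0.1, -0.6]
width: 0.164
```

>>> {"method": "servo_tool", "body": {"dr": [[0,0,0],[0,0,0],[0,0,0],[0,0,0],[0,0,0]], "slide": [[0,0,-0.5],[0,0,-0.5],[0,0,-0.5],[0,0,-0.5],[0,0,-0.5]], "fingers": [0,0,28,28,28]}}

```text
clock: 20.65
eef_pos: [0.4721, 0.0885, 0.0344]
ee_rot: [-0.707, 0.707, 0.003, -0.002]
ft_force: [0.5, -0.1, 0.1]
width: 0.282
```

>>> {"method": "servo_tool", "body": {"dr": [[0,0,0],[0,0,0],[0,0,0],[0,0,0],[0,0,0]], "slide": [[0,0,30],[0,0,65],[0,0,105],[12,30,115],[25,70,115]], "fingers": [28,28,28,50,62]}}

```text
clock: 21.15
eef_pos: [0.4992, 0.1586, 0.1528]
ee_rot: [0.707, -0.707, -0.004, -0.001]
ft_force: [0.9, -0.7, -0.5]
width: 0.605
```

>>> {"method": "servo_tool", "body": {"dr": [[0,0,0],[0,0,0],[0,0,0],[0,0,0],[0,0,0]], "slide": [[0,45,0],[0,90,0],[0,110,0],[0,110,0],[0,110,0]], "fingers": [62,62,62,62,62]}}

```text
clock: 21.65
eef_pos: [0.4964, 0.2685, 0.1487]
ee_rot: [-0.707, 0.707, 0.003, -0.003]
ft_force: [0.2, -0.1, -0.5]
width: 0.62
```

Run:
```python
from h import *
c,E,T=wcap(); c,E,T=wcap('w11')
s,c=cap('top','top4')
cv2.imwrite('pics/crop4.png',cv2.resize(c['frame'][200:370,130:530,::-1],(800,340),interpolation=cv2.INTER_CUBIC))
s,c=cap('scene','scene4')
cv2.imwrite('pics/crops4.png',cv2.resize(c['frame'][140:320,160:430,::-1],(800,533),interpolation=cv2.INTER_CUBIC))
```

```text
t 21.65 tcp [496.4 268.5 148.7] yaw 0.49 down [-0.    -0.001 -1.   ] w 0.62 F [ 0.2 -0.1 -0.5] q [ 0.32  0.13  1.92 -0.    1.09  0.31]
t 21.7 tcp [496.5 267.9 148.6] yaw 0.42 down [-0.    -0.001 -1.   ] w 0.621 F [0.1 0.3 0.8] q [ 0.32  0.13  1.92 -0.    1.09  0.31]
```

View pics/w11.png

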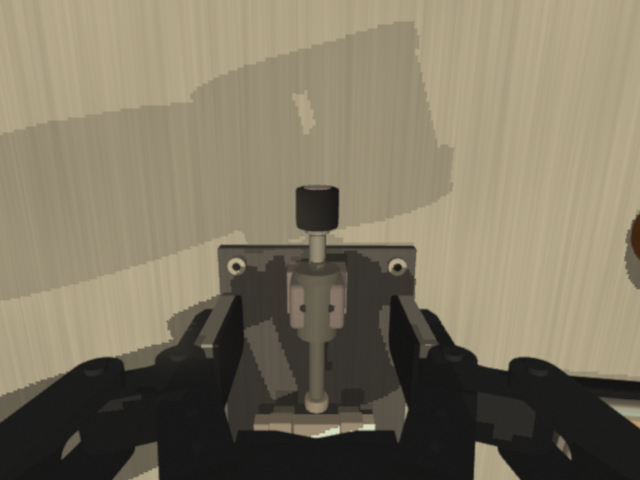

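View pics/crop4.png

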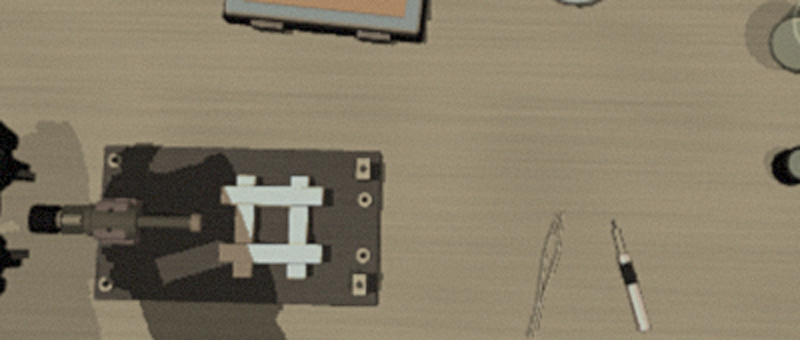

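View pics/crops4.png

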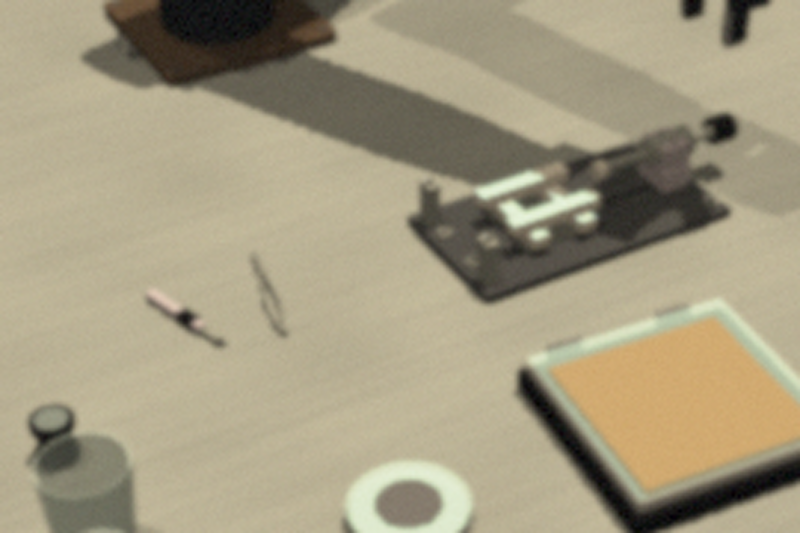

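The stack looks right from above and in the scene view: two slats across the ribs and two on top along them. The tweezers, scriber, dish and carrier look undisturbed. The knob is at px (296–338, 186–230).

Run:
```python
from h import *
c,E,T=wcap()
cv2.imwrite('pics/w11c.png',cv2.resize(c['frame'][170:360,220:420,::-1],(800,760)[:2] if 0 else (630,600),interpolation=cv2.INTER_CUBIC))
print((ray(c,[(317,190),(317,230)],.058,E)*1e3).round(1))
print((ray(c,[(296.5,208),(338.5,208)],.045,E)*1e3).round(1))
print('mouth',(ray(c,[(317,262)],.058,E)*1e3).round(1), 'exp knob',(proj(c,[[.496,.2755,.058],[.496,.2995,.058],[.483,.2875,.045],[.509,.2875,.045]],E)).round(0).tolist())
s,c=cap('top'); f=c['frame']; print((ray(c,[(145,310),(159.5,310.5),(173,311)],.058)*1e3).round(1))
```

```text
t 21.85 tcp [496.8 267.4 148.8] yaw 0.33 down [-0. -0. -1.] w 0.621 F [-0.9 -0.3  0.1] q [ 0.31  0.13  1.92 -0.    1.09  0.31]
[[497.3 299.4  58. ]
 [497.5 276.5  58. ]]
[[485.3 286.5  45. ]
 [510.2 286.7  45. ]]
mouth [[497.7 257.2  58. ]] exp knob [[314.0, 232.0], [315.0, 190.0], [293.0, 206.0], [337.0, 207.0]]
[[493.9 295.6  58. ]
 [493.7 270.   58. ]
 [493.5 246.2  58. ]]
```

View pics/w11c.png

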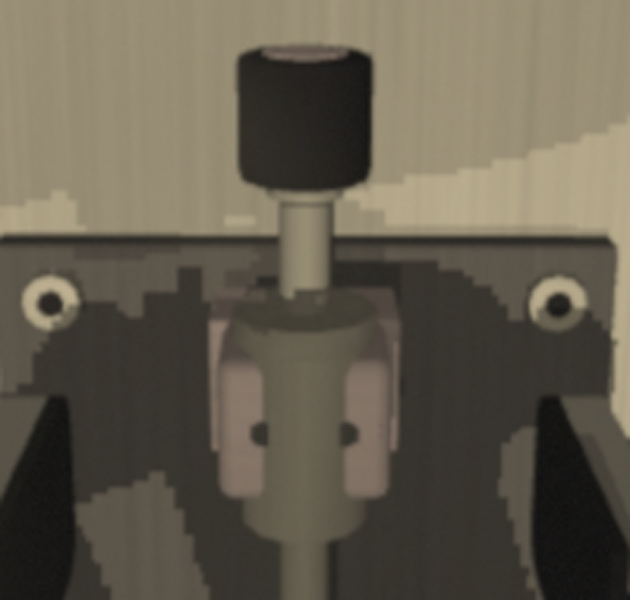

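>>> {"method": "servo_tool", "body": {"dr": [[0,0,0],[0,0,0],[0,0,0],[0,0,0],[0,0,0]], "slide": [[1,21,-10],[1,21,-45],[1,21,-80],[1,21,-110],[1,21,-123]], "fingers": [62,62,62,62,62]}}

```text
clock: 22.45
eef_pos: [0.4956, 0.2882, 0.0226]
ee_rot: [-0.706, 0.708, 0.0, -0.004]
ft_force: [-0.7, 0.2, 0.1]
width: 0.625
```

>>> {"method": "servo_tool", "body": {"dr": [[0,0,0],[0,0,0],[0,0,0],[0,0,0],[0,0,0]], "slide": [[0,0,0],[0,0,0],[0,0,0],[0,0,0],[0,0,0]], "fingers": [62,50,35,0,0]}}

```text
clock: 22.95
eef_pos: [0.4971, 0.29, 0.0282]
ee_rot: [0.707, -0.707, -0.002, 0.003]
ft_force: [-5.5, -0.7, 7.1]
width: 0.283
```

Run:
```python
from h import *
c,E,T=wcap(); c,E,T=wcap('w12')
```

```text
t 22.95 tcp [497.1 290.   28.2] yaw 0.4 down [-0.002  0.    -1.   ] w 0.283 F [-5.5 -0.7  7.1] q [0.35 0.32 1.94 0.   0.88 0.34]
t 23.0 tcp [497.  290.   28.2] yaw 0.4 down [-0.002  0.    -1.   ] w 0.283 F [-5.5 -1.   7.1] q [0.35 0.32 1.94 0.   0.88 0.34]
```

View pics/w12.png

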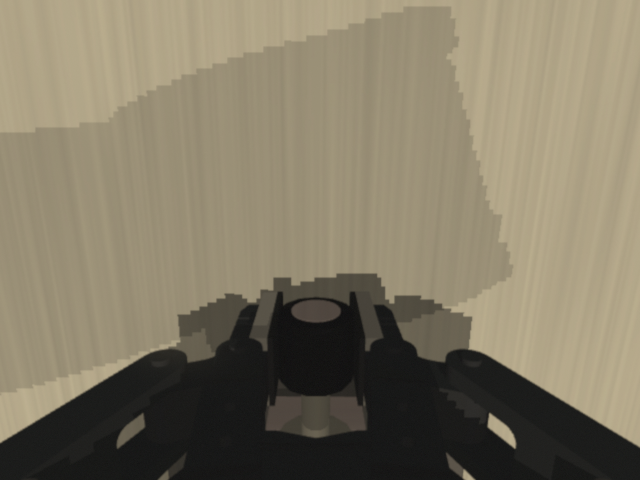

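The knob is gripped between the pads, at px (316,345). Now I pull slowly along +y.

>>> {"method": "servo_tool", "body": {"dr": [[0,0,0],[0,0,0],[0,0,0],[0,0,0],[0,0,0]], "slide": [[0,4,0],[0,8,0],[0,12,0],[0,16,0],[0,20,0]], "fingers": [0,0,0,0,0]}}

```text
clock: 23.55
eef_pos: [0.4969, 0.3079, 0.0282]
ee_rot: [-0.705, 0.709, 0.002, -0.004]
ft_force: [-5.0, -8.9, 10.0]
width: 0.285
```

>>> {"method": "servo_tool", "body": {"dr": [[0,0,0],[0,0,0],[0,0,0],[0,0,0],[0,0,0]], "slide": [[0,3,0],[0,6,0],[0,9,0],[0,10.5,0],[0,10.5,0]], "fingers": [0,0,0,0,0]}}

```text
clock: 24.05
eef_pos: [0.4969, 0.3178, 0.0281]
ee_rot: [-0.705, 0.709, 0.002, -0.004]
ft_force: [-5.6, -10.2, 10.6]
width: 0.287
```

Run:
```python
from h import *
c,E,T=wcap(); c,E,T=wcap('w13')
s,c=cap('top','top5')
cv2.imwrite('pics/crop5.png',cv2.resize(c['frame'][260:370,110:340,::-1],(800,382),interpolation=cv2.INTER_CUBIC))
s,c=cap('scene','scene5')
cv2.imwrite('pics/crops5.png',cv2.resize(c['frame'][150:250,280:430,::-1],(800,533),interpolation=cv2.INTER_CUBIC))
```

```text
t 24.05 tcp [496.9 317.8  28.1] yaw 0.48 down [-0.004 -0.006 -1.   ] w 0.287 F [ -5.6 -10.2  10.6] q [ 0.4   0.35  1.9  -0.    0.89  0.39]
t 24.1 tcp [496.9 317.8  28.2] yaw 0.48 down [-0.004 -0.006 -1.   ] w 0.28 F [ -5.4 -10.   10.1] q [ 0.4   0.35  1.9  -0.    0.89  0.39]
```

View pics/w13.png

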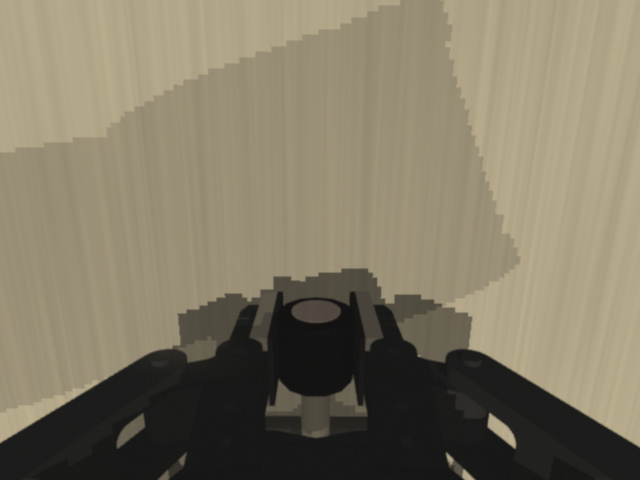

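View pics/crop5.png

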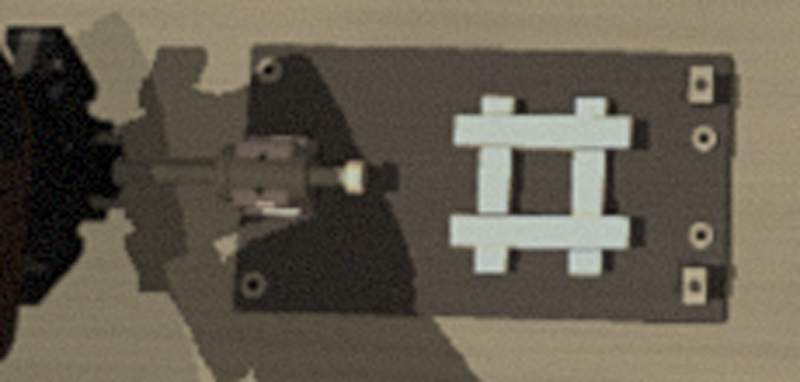

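View pics/crops5.png

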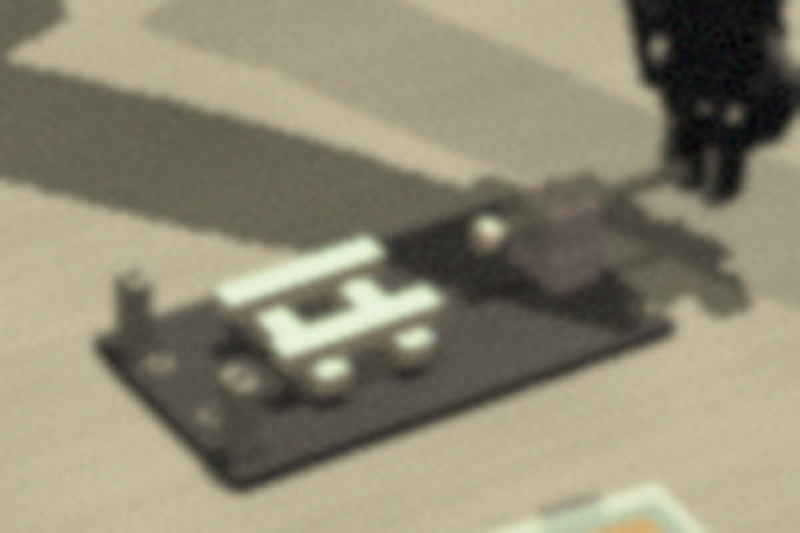

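The TCP moved 27.8 mm, and the pad's shift of about 15.5 px in the top view gives roughly 27.5 mm. The knob hasn't moved in the pads and the stack is undisturbed. Pulling a little further.

>>> {"method": "servo_tool", "body": {"dr": [[0,0,0],[0,0,0],[0,0,0],[0,0,0],[0,0,0]], "slide": [[0,1,0],[0,2,0],[0,3,0],[0,3,0],[0,3,0]], "fingers": [0,0,0,0,0]}}

```text
clock: 24.75
eef_pos: [0.4969, 0.3205, 0.0281]
ee_rot: [-0.705, 0.709, 0.001, -0.004]
ft_force: [-6.5, -11.4, 10.3]
width: 0.285
```

>>> {"method": "servo_tool", "body": {"dr": [[0,0,0],[0,0,0],[0,0,0],[0,0,0],[0,0,0]], "slide": [[0,0,0],[0,0,0],[0,0,0],[0,0,0],[0,0,0]], "fingers": [0,0,0,0,0]}}

```text
clock: 25.25
eef_pos: [0.4969, 0.3205, 0.0281]
ee_rot: [-0.705, 0.709, 0.001, -0.004]
ft_force: [-5.8, -11.4, 9.9]
width: 0.279
```

Run:
```python
from h import *
s,c=cap('top','top6'); st()
f=c['frame']
g=cv2.resize(f[290:335,150:240,::-1],(800,400),interpolation=cv2.INTER_CUBIC); cv2.imwrite('pics/crop6.png',cv2.convertScaleAbs(g,alpha=1.8))
c0=cv2.imread('pics/top0.png').astype(int).min(2); c1=f.astype(int).min(2)
for n,im in (('before',c0),('now',c1)): print(n, im[308:315,195:240].mean(0).round().astype(int))
```

```text
t 25.3 tcp [496.9 320.5  28.2] yaw 0.48 down [-0.004 -0.006 -1.   ] w 0.285 F [ -6.7 -10.7  10.5] q [ 0.4   0.36  1.9  -0.01  0.89  0.4 ]
before [108 101  75  39  61  84  81  83  82  82  82  83  85  84  87  85  85  87
  86  87  87  86  85  87  86  89  86  88  86  97 130 153 153 146 112  51
  34  34  35  32  32  26  28  31  40]
now [ 63  64  54  43  53  53  49  50  54  51  54  73 116 158 162 162 144  82
  48  31  27  33  34  31  35  33  35  37  46  67  65  67  62  64  65  63
  62  64  65  64  65  65  63  64  65]
```

View pics/crop6.png

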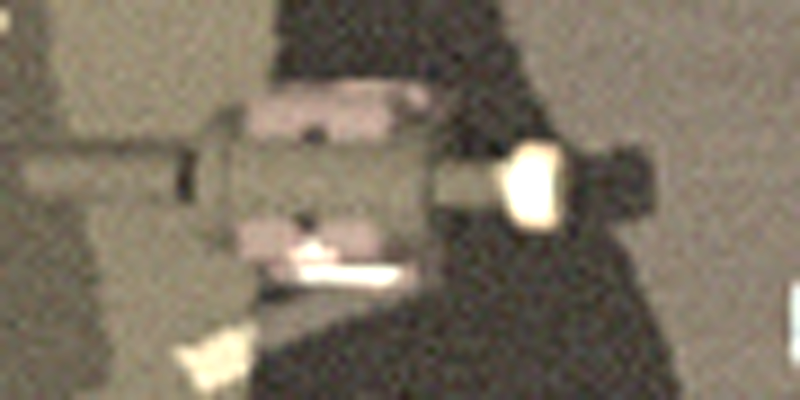

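The dark ring shows at px (185,175), just clear of the barrel mouth. The pad has shifted about 17 px, roughly 30.4 mm, which agrees with 30.5 mm of TCP travel, and the hold is steady at about 11 N along the pull axis. Handing in.

Run:
```python
from h import *
print(hand_in())
```

```text
the job is handed in; nothing more can be done
None
```

The packing is built and the gripper is holding the plunger open at about 30 mm. I handed the job in at about 25 s, and `hand_in()` gave no verdict.

**Slats:** Slats A and B lie across the ribs, one flush with each end. Slats D and C lie crosswise on top, one over each rib. In the wrist view the first layer sits about 24 mm either side of the middle. Slat D was also measured there, about 25 mm off the centre line and about 1 mm off centre lengthwise. Slat C, placed last, I checked only in the top and scene pictures, where it looks level and centred.

**Plunger:** The gripper moved 30.5 mm along the pull, and the white pad moved about 30.4 mm in the top view. The dark ring shows just clear of the barrel. The wrist feels a steady pull of about 11 N along the plunger, and the knob did not slip in the pads.

**Other things:** After stacking, the tweezers, scriber, dish, carrier, loupe and beaker looked where they had been. I judged that by eye and did not measure it. The bottle and carrier were not near any of the moves. The bottle was not in those later pictures.

**Discrepancies:**
- The top and wrist cameras disagreed by 1–3 mm on the holder and slat positions, and by up to about 9 mm on the loupe. I used the wrist camera for grasping and placing.
- Slat B went down with a brief 16 N of contact force. Afterwards it was measured flat and in place.

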